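Cam-lock the end tray of a spice caddy

ROBOT

A 6-joint arm with a two-finger parallel gripper is mounted at the origin on a cart in front of the work surface, level with it; the furniture and walls round the work are solid. World frame = base frame: x ahead of the robot, y to its left, z up, the work surface at z = 0. Lengths are in m, angles in degrees, forces in N, time in s.
With the tool pointing down it reaches from about 0.25 to 0.85 m from the base axis. Payload 12.5 kg.
Tool frame: the origin (TCP) lies on the centre line of the jaws, within the pads' length; the fingertips stand bot.tips_ahead ahead of it and the grasp point (between the pads) lies 2 mm behind it (bot.tips_ahead is the distance from the TCP to the fingertips, in m); z points along the fingers, y is the line along which they close (so a half turn about z gives the same grasp; the last joint's range is limited). The gripper opens to 93 mm and grips with 3 to 60 N. Pads are 15 mm wide; open, the fingers measure 128 mm over their backs; the gripper's body (75 mm by 188 mm) begins 65 mm behind the grasp point.
Start: joints at [-4.847, 20.094, 94.641, -0, 65.266, -4.847], TCP at [0.55, 0, 0.236] pointing down, gripper open.
Joint ranges: [-157.81, 157.81], [-45, 120.19], [0.68, 151.7], [-89.99, 269.99], [4.06, 180], [-164.3, 164.3]. Speed limits (degrees/s): [127.2, 127.2, 159.86, 180, 180, 180].

INTERFACE

Orientations are given as [roll, pitch, yaw] about the fixed x, y, z axes, in that order (R = Rz(yaw) Ry(pitch) Rx(roll)).
In Python, from bench import bot gives the robot as it stands. The module is installed in compiled form; this text tells all that it offers.
- The arm moves only by the tool drive_tool, never from a script. Its argument "commands" is a list of rows, each an object of numbers: "x", "y", "z": the shift along the world's x, y, z in m; "wx", "wy", "wz": the turn, a rotation vector about the world's x, y, z in degrees; "claw": the finger opening in m, from 0 to 0.093. In form: [{"x": .., "y": .., "z": .., "wx": .., "wy": .., "wz": .., "claw": ..}, ...]. A call has 1 to 5 rows; each row is the pose to reach, as a shift and turn from the pose commanded when the call began; what a row does not reach only later rows make up. A row lasts 1/10 s, in which the tool goes at most 50 mm and 8.59 degrees, less where a joint would pass 70% of its speed; a pose out of reach is approached as far as the arm can. A call with a gripper value outside its range is refused whole. The fingers move at their own pace and stop on an object; "squeeze" is the grip in N (left out, the last holds). Time passes only in rows, so rows that repeat a pose let the fingers close. It gives the time, the measured TCP pose, the force, the opening and the grip force at its end, in the units of the state.
- bot.get_obs(): the state, without advancing time (a new reading comes with each control period).
- bot.capture(name): name is "scene" or "side" or "wrist"; returns (picture, depth): 480x640x3 uint8, red, green, blue; 480x640 float32, m along the optical axis (not along the pixel's ray), 0 where there is no reading.
- bot.camera_info(name): a dict with "camera_matrix" (3x3 intrinsics, pixels), "eye" and "attitude" of the camera in the world. Camera axes: x right, y down, z forward; pixel columns grow to the right and rows downward; lengths in m; the calibration is good to about 2 mm. A picture is of the moment at which its call begins: read the wrist's pose just before it. camera_info takes no time and is no camera call; for the wrist camera it gives the pose at the moment of the call.
- bot.finish_job(): hands the job in; it is judged then, once.
The state is a dict: "clock": time; "qpos": joint angles; "joint_vel": joint speeds; "effort": joint torques, N m; "tool_pos": TCP position; "tcp_rot": TCP orientation; "ft_force": force on the tool from outside, world axes, zero at the start; "moment": the same for the moment, N m; "opening": finger opening in m; "grip_force": force on a finger pad.
Only numpy, scipy, OpenCV 4.12 (cv2) and the standard library are available. Lean on these libraries where they do the work, as an engineer would, in place of code of your own. Each camera call takes 0.05 s, during which the arm holds its last target. There are 200 camera calls.

TASK

Two wooden spice caddies stand on the worktop. The pale one with the red handle is unlocked: its end tray stands a finger's breadth off the main tray. Turn the red handle a quarter turn clockwise, seen from above, as far as it goes, so that its cam hook draws the end tray tight against the main tray, then let go; leave the dark caddy's black handle locked as it is.

Things in the scene. Friction and masses are not known exactly. Their poses are not given: they have to be found in the camera images.
- red_grip (a point): Middle of the red grip bar, on the vertical turning axis, 90 mm above the worktop. Bar 56 mm long, 14 thick, 26 tall (z 76 to 102 mm). Turns with the handle: y axis along the bar, x across it, z up. All else within 75 mm of the axis is under 70 mm high; a 94 mm high jar stands beyond that in the main tray. Pale caddy: fixed, 110 mm wide, walls 50 mm high, end tray on the robot's side.
- cam_handle (a joint): Angle of the red handle and its steel cam hook, rad, growing clockwise from above. 0 to 0.25 at the start (bar across the caddy, unlocked); stop at 1.5 (bar along the caddy, locked). The hook catches the end tray's pin by itself, has drawn it home by about 1.15 and then holds it. Turning takes about 0.06 to 0.15 N m; it stays where it is left.
- end_tray (a joint): Gap in m between the pale caddy's end tray and main tray: 0 is tight together, 0.007 to 0.011 at the start. It slides only along the caddy; a springy rubber seal pushes it off with up to 3 N unless the hook holds it.
- black_handle (a joint): Angle in rad of the black handle, of the same shape, on the dark wooden caddy, which is already locked: 0 is locked (bar along the caddy), -1.5 unlocked. Leave it alone.

How it is judged (in metres and radians):
At the end, for the whole second after the job is handed in: The red handle is turned to at least 1.2 rad of its 1.5, the gap of the end tray is under 2 mm, and the black handle is still within 0.17 rad of locked (value of joint cam_handle above 1.2 rad and value of joint end_tray below 0.002 m and value of joint black_handle above -0.17 rad); the robot touches nothing.
It fails at once if the black handle of the dark caddy is turned by more than 0.17 rad (value of joint black_handle below -0.17 rad).
It also fails if it takes over 32 s, if anything falls off the work surface, if the arm or the gripper's body presses on something with over 40 N, if the wrist force passes 120 N, or if a joint passes its speed limit or range.

## Working session

There is one attempt and no reset: what is moved stays moved. The work goes in short steps, Python scripts to look and compute and a tool call to move; the robot and the scene stay as the last step left them, time stands still between calls to the robot, and variables do not carry over. Pictures are saved under pics/ and viewed, at most 10 in all, crops included, and the job is handed in when it is done.

Besides the shell and the picture viewer there is one more tool, called after "Request:" in YAML: its name, and indented under it one key for each argument. drive_tool: Moves the arm, as the interface text tells. Its arguments: {"type":"object","properties":{"commands":{"type":"array"},"squeeze":{"type":"number"}},"required":["commands"]}

```bash
mkdir -p pics
cat > h.py <<'E'
import numpy as np, cv2
from bench import bot
def pts(name):
    ci=bot.camera_info(name); p,d=bot.capture(name)
    K=np.array(ci["camera_matrix"]);A=np.array(ci["attitude"])
    if A.shape!=(3,3): print("att",A)
    v,u=np.mgrid[:480,:640]
    c=np.stack([(u-K[0,2])/K[0,0]*d,(v-K[1,2])/K[1,1]*d,d],-1)
    return p,d,c,ci
E
python3 - <<'E'
from h import *
print(bot.get_obs(), bot.tips_ahead)
ims=[]
for n in ("scene","side"):
    p,d,c,ci=pts(n); print(n,ci); np.savez(f"{n}.npz",p=p,d=d,c=c)
    cv2.imwrite(f"pics/{n}.png",p[...,::-1])
E
```

```text
{'clock': 0.0, 'qpos': array([-4.84769575e+00,  2.01236519e+01,  9.46769824e+01, -4.39828799e-04,
        6.52651895e+01, -4.84713915e+00]), 'joint_vel': array([-0.04410634, -0.04869286,  0.08324035, -0.04897118, -0.047239  ,
       -0.03848711]), 'effort': array([ 1.41757551e-03, -4.97321892e+01, -2.85254824e+01,  6.99741254e-02,
        2.57699919e-02, -1.73020858e-04]), 'tool_pos': array([5.49675977e-01, 4.66942737e-05, 2.35107756e-01]), 'tcp_rot': array([-1.79934378e+02, -5.16412032e-03,  8.99996247e+01]), 'ft_force': array([ 0.11238435, -0.79773469,  0.62792345]), 'moment': array([ 2.88565916e-02, -3.52281101e-02,  9.67975893e-05]), 'grip_force': 0.0, 'opening': 0.09289811374491139} 0.017
att [-139.47130091    0.33202236  -41.48404511]
scene {'camera_matrix': array([[592.81956597,   0.        , 325.61008323],
       [  0.        , 592.81956597, 239.5968364 ],
       [  0.        ,   0.        ,   1.        ]]), 'eye': array([-0.1298762 , -0.678502  ,  1.09580862]), 'attitude': array([-139.47130091,    0.33202236,  -41.48404511])}
att [-115.64256348    1.22605696  -13.54979899]
side {'camera_matrix': array([[493.74022909,   0.        , 314.73959551],
       [  0.        , 493.74022909, 230.18452664],
       [  0.        ,   0.        ,   1.        ]]), 'eye': array([ 0.23167847, -1.02927355,  0.56574568]), 'attitude': array([-115.64256348,    1.22605696,  -13.54979899])}
```

View pics/scene.png

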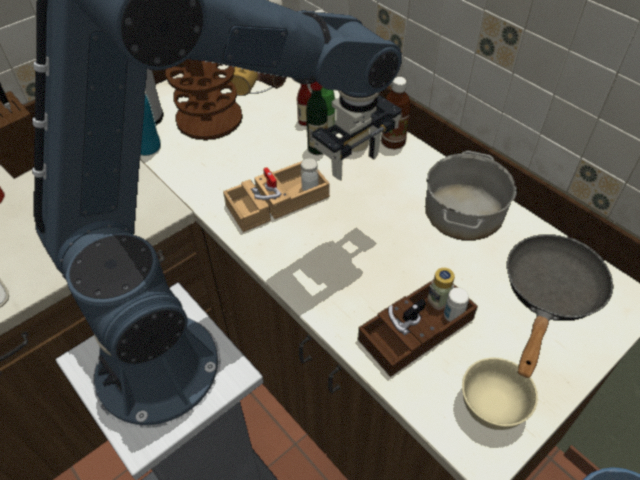

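The pale caddy sits at about (275,195) with its red handle at (270,180). The dark caddy, with its black handle, is at about (415,315). Next I measure the red pixels and the caddy outline.

```bash
cat >> h.py <<'E'
from scipy.spatial.transform import Rotation as Ro
def world(name):
    p,d,c,ci=pts(name)
    return p,d,c@Ro.from_euler('xyz',ci["attitude"],degrees=True).as_matrix().T+np.array(ci["eye"])
E
sed -i '/print("att"/d' h.py
python3 - <<'E'
from h import *
for n in ("scene","side"):
    p,d,w=world(n); q=p.astype(int)
    red=(q[...,0]>110)&(q[...,0]>2.2*q[...,1])&(q[...,0]>2.2*q[...,2])&(d>0)
    m=red&(w[...,2]>.06)&(w[...,2]<.12)&(w[...,0]>.3)&(w[...,0]<.75)&(w[...,1]>-.05)&(w[...,1]<.45)
    P=w[m]; vv,uu=np.where(m); print(n,len(P),uu.min(),uu.max(),vv.min(),vv.max(),P.min(0),P.max(0),np.median(P,0))
    T=P[P[:,2]>.097]; 
    if len(T)>3:
        print(T.mean(0),T.min(0),T.max(0),cv2.minAreaRect(T[:,:2].astype(np.float32)*1000))
    # caddy wall tops
    u0,v0=int(np.median(uu)),int(np.median(vv))
    cm=(w[...,2]>.042)&(w[...,2]<.054)&(np.hypot(w[...,0]-P[:,0].mean(),w[...,1]-P[:,1].mean())<.2)&(d>0)
    print(cm.sum(),cv2.minAreaRect(w[cm][:,:2].astype(np.float32)*1000))
    cr=p[max(0,v0-60):v0+60,max(0,u0-80):u0+80]
    cv2.imwrite(f"pics/{n}_c.png",cv2.resize(cr,None,fx=4,fy=4,interpolation=cv2.INTER_CUBIC)[...,::-1]); print(u0-80,v0-60)
a,b=[cv2.imread(f"pics/{n}_c.png") for n in("scene","side")]
s=np.vstack([cv2.resize(a,(400,300)),cv2.resize(b,(400,300))]); cv2.imwrite("pics/both.png",cv2.resize(np.hstack([s[:300],s[300:]]),(800,300)))
E
```

```text
scene 68 264 275 168 182 [0.45655653 0.1862802  0.07767778] [0.47391758 0.23545895 0.10744559] [0.46348974 0.20536328 0.10062269]
[0.46393871 0.20942814 0.10112366] [0.45655653 0.1862802  0.09805914] [0.47391758 0.23545895 0.10744559] ((464.0162353515625, 210.9970703125), (50.68251037597656, 12.364194869995117), 80.25918579101562)
950 ((480.91876220703125, 209.40362548828125), (117.333251953125, 248.97813415527344), 77.77359771728516)
189 116
side 54 294 365 179 194 [0.45688071 0.18062209 0.07305348] [0.68426322 0.26652142 0.1025378 ] [0.46734756 0.19568082 0.09823639]
[0.46964342 0.20657919 0.10030379] [0.46015595 0.18294015 0.09714004] [0.48005857 0.23199601 0.1025378 ] ((468.9789123535156, 207.30020141601562), (50.510887145996094, 10.65250301361084), 73.0298080444336)
631 ((483.7403564453125, 209.0370635986328), (120.32181549072266, 246.0834197998047), 77.75614929199219)
217 127
```

View pics/both.png

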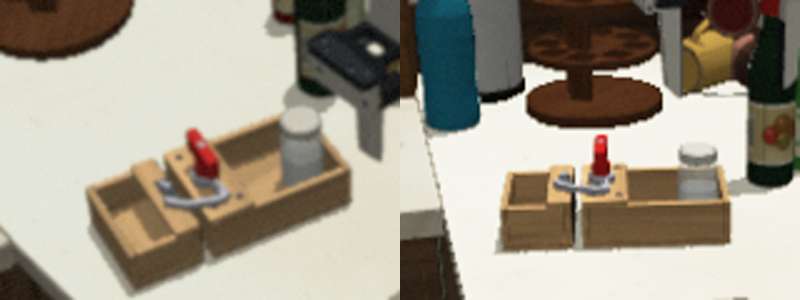

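The views agree. The bar's middle is near (0.467, 0.208), and its top reads 0.100–0.101 against the expected 0.102. The bar runs at about 75° across a caddy whose length axis is at −12°. I'll hover above it and refine with the wrist camera.

Request:
drive_tool:
  commands:
    - {"x": -0.02,"y": 0.05,"z": 0,"wz": -4}
    - {"x": -0.04,"y": 0.095,"z": 0,"wz": -8}
    - {"x": -0.06,"y": 0.14,"z": 0,"wz": -12}
    - {"x": -0.075,"y": 0.18,"z": 0,"wz": -14}
    - {"x": -0.083,"y": 0.208,"z": 0,"wz": -14}

```text
validation failed for argument at $.co...
```

Request:
drive_tool:
  commands:
    - {"x": 0}
    - {"x": 0}
    - {"x": 0}

```text
validation failed for argument at $.co...
```

Run:
```python
from h import *
o=bot.get_obs(); print(o['clock'],o['tool_pos'],o['tcp_rot'],o['qpos'])
p,d,w=world("wrist"); q=p.astype(int); cv2.imwrite("pics/w.png",p[...,::-1])
red=(q[...,0]>90)&(q[...,0]>2.2*q[...,1])&(q[...,0]>2.2*q[...,2])&(d>0)
near=np.hypot(w[...,0]-.467,w[...,1]-.208)<.05
for lo in (.06,.092):
    m=red&near&(w[...,2]>lo)&(w[...,2]<.115); P=w[m]
    vv,uu=np.where(m);print(len(P),uu.min(),uu.max(),vv.min(),vv.max(),P.min(0),P.max(0),np.median(P,0),cv2.minAreaRect(P[:,:2].astype(np.float32)*1000))
    print(cv2.fitLine(P[:,:2].astype(np.float32),cv2.DIST_L2,0,.01,.01).ravel())
```

```text
0.2 [5.49826031e-01 4.27146170e-05 2.35329610e-01] [-1.79963524e+02 -1.39685637e-03  9.00023450e+01] [-4.84617000e+00  2.01121777e+01  9.46600792e+01 -1.86195950e-03
  6.52642063e+01 -4.84773581e+00]Traceback (most recent call last):
  File "<stdin>", line 8, in <module>
    return umr_minimum(a, axis, None, out, keepdims, initial, where)
ValueError: zero-size array to reduction operation minimum which has no identity
```

View pics/w.png

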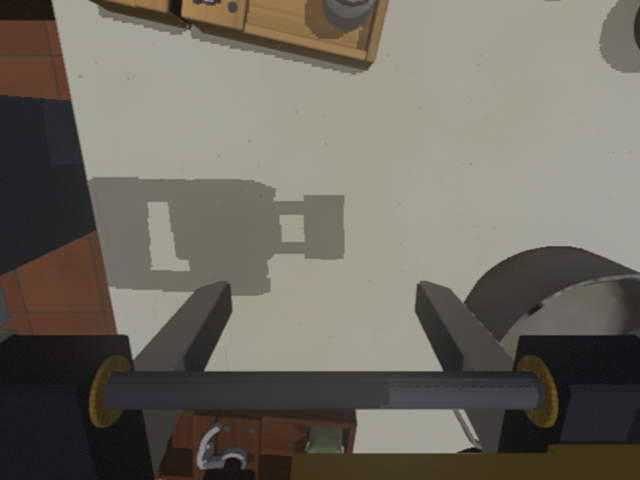

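Both moves were refused on validation, so the arm hasn't moved. The picture shows only the corner of the pale caddy at (370,65). I'll give every key in each row.

Request:
drive_tool:
  commands:
    - {"x": -0.02,"y": 0.05,"z": 0,"wx": 0,"wy": 0,"wz": -4,"claw": 0.093}
    - {"x": -0.04,"y": 0.095,"z": 0,"wx": 0,"wy": 0,"wz": -8,"claw": 0.093}
    - {"x": -0.06,"y": 0.14,"z": 0,"wx": 0,"wy": 0,"wz": -12,"claw": 0.093}
    - {"x": -0.075,"y": 0.18,"z": 0,"wx": 0,"wy": 0,"wz": -14,"claw": 0.093}
    - {"x": -0.083,"y": 0.208,"z": 0,"wx": 0,"wy": 0,"wz": -14,"claw": 0.093}

```text
clock: 0.75
tool_pos: [0.4655, 0.2103, 0.2357]
tcp_rot: [-180.0, -0.0, 76.0]
ft_force: [0.7, -0.6, -0.4]
opening: 0.0931
grip_force: 0.0
```

Run:
```python
from h import *
o=bot.get_obs(); print(o['clock'],o['tool_pos'],o['tcp_rot'],o['qpos'])
bot.capture("wrist"); o=bot.get_obs(); print(o['tool_pos'])
p,d,w=world("wrist"); q=p.astype(int); cv2.imwrite("pics/w2.png",p[...,::-1])
red=(q[...,0]>90)&(q[...,0]>2.2*q[...,1])&(q[...,0]>2.2*q[...,2])&(d>0)
near=np.hypot(w[...,0]-.467,w[...,1]-.208)<.05
for lo in (.06,.092):
    m=red&near&(w[...,2]>lo)&(w[...,2]<.115); P=w[m]
    if len(P)<5: continue
    vv,uu=np.where(m);print(len(P),uu.min(),uu.max(),vv.min(),vv.max(),P.min(0),P.max(0),np.median(P,0),cv2.minAreaRect(P[:,:2].astype(np.float32)*1000))
    print(cv2.fitLine(P[:,:2].astype(np.float32),cv2.DIST_L2,0,.01,.01).ravel())
```

```text
0.75 [0.46550876 0.21028197 0.23574665] [-1.79989606e+02 -1.15582040e-02  7.60081890e+01] [1.90789461e+01 1.60141488e+01 1.00335202e+02 1.71376774e-02
 6.36530533e+01 3.30631500e+01]
[0.46501385 0.21265032 0.23573391]
885 317 337 194 258 [0.45785216 0.18958339 0.07604967] [0.48009578 0.2427913  0.10380507] [0.46910443 0.22067171 0.10110025] ((468.7962951660156, 216.20602416992188), (54.24983215332031, 17.511024475097656), 76.57154846191406)
[0.24213426 0.97024274 0.46912658 0.21828505]
848 319 336 194 258 [0.45785216 0.18958339 0.09678315] [0.48009578 0.2427913  0.10380507] [0.46935639 0.22140752 0.1011591 ] ((469.0321350097656, 216.1539306640625), (54.256317138671875, 13.846393585205078), 76.42254638671875)
[0.23964547 0.9708605  0.46931115 0.21836773]
```

View pics/w2.png

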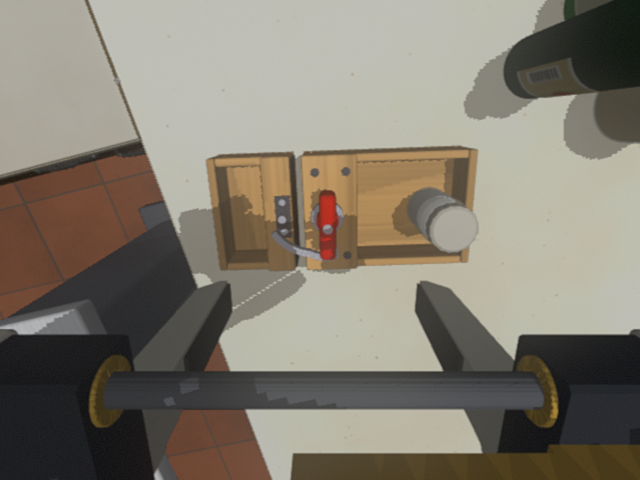

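The wrist view shows the red bar at (320–336, 194–258), across the caddy, with the jar at (445,220), well clear. The arm was still settling, so I measure again now.

Run:
```python
from h import *
for i in range(4):
    o=bot.get_obs(); print(o['clock'],o['tool_pos'],o['tcp_rot'][2])
    p,d,w=world("wrist"); q=p.astype(int)
    red=(q[...,0]>90)&(q[...,0]>2.0*q[...,1])&(q[...,0]>2.0*q[...,2])&(d>0)
    near=np.hypot(w[...,0]-.467,w[...,1]-.211)<.05
    m=red&near&(w[...,2]>.095)&(w[...,2]<.115); P=w[m]
    print(np.median(P[:,2]),cv2.minAreaRect(P[:,:2].astype(np.float32)*1000))
```

```text
0.85 [0.46582989 0.21071073 0.23565466] 76.19722272690959
0.10112029382131205 ((469.0363464355469, 215.8727569580078), (54.48806381225586, 13.080839157104492), 75.97940063476562)
0.9 [0.46644549 0.20922624 0.23561654] 76.15854333150516
0.10116573527838735 ((469.2262268066406, 216.0950164794922), (54.48737335205078, 13.019442558288574), 75.86736297607422)
0.95 [0.46685019 0.20824056 0.23557086] 76.08176148691632
0.10105583572188434 ((469.02178955078125, 216.0542755126953), (54.308895111083984, 12.99952507019043), 75.75382995605469)
1.0 [0.46709952 0.20762617 0.2355429 ] 76.00984088188683
0.10102703832421084 ((469.0018005371094, 215.9372100830078), (54.56473159790039, 13.873403549194336), 75.84834289550781)
```

Run:
```python
from h import *
for n in ("wrist","scene","side"):
    p,d,w=world(n); hsv=cv2.cvtColor(p,cv2.COLOR_RGB2HSV).astype(int)
    R=np.hypot(w[...,0]-.467,w[...,1]-.211)
    cm=(w[...,2]>.044)&(w[...,2]<.054)&(np.hypot(w[...,0]-.482,w[...,1]-.21)<.16)&(d>0)
    r=cv2.minAreaRect(w[cm][:,:2].astype(np.float32)*1000); print(n,r,"walltop",np.percentile(w[cm][:,2],90))
    # any surface 94..108mm near axis, whatever colour
    m=(R<.045)&(w[...,2]>.094)&(w[...,2]<.108)&(d>0); P=w[m]
    if len(P)>5: print(" bar",len(P),np.median(P[:,2]),cv2.minAreaRect(P[:,:2].astype(np.float32)*1000),P.mean(0))
    # table height
    t=(d>0)&(R<.25)&(abs(w[...,2])<.01); print(" table",np.median(w[t][:,2]))
print(bot.camera_info("wrist")['eye'],bot.camera_info("wrist")['attitude'])
```

```text
wrist ((483.04168701171875, 212.2314453125), (110.19535064697266, 247.22677612304688), 78.16767120361328) walltop 0.05094515291867625
 bar 1099 0.1011144983572349 ((468.7516174316406, 215.5780029296875), (55.22574996948242, 13.872578620910645), 77.36641693115234) [0.46920551 0.21693434 0.10090033]
 table -0.00036162329276318017
scene ((480.69744873046875, 208.0830078125), (118.01707458496094, 249.6570587158203), 78.35135650634766) walltop 0.053251282878731265
 bar 105 0.10070657422945084 ((466.3834533691406, 213.43739318847656), (58.52729797363281, 14.02072811126709), 76.49341583251953) [0.46495411 0.21036796 0.10025568]
 table -0.00015237852368565896
side ((483.10919189453125, 206.60012817382812), (118.95503234863281, 247.82533264160156), 76.39632415771484) walltop 0.0526784511315902
 bar 48 0.10019017183462844 ((468.6100769042969, 207.69007873535156), (55.31988525390625, 13.659444808959961), 78.02850341796875) [0.46777368 0.20411603 0.09960811]
 table -0.000669297681611114
[0.48832629 0.29134523 0.38419393] [ 1.62365711e+02  7.93576556e-02 -1.40576677e+01]
```

The wrist view gives a caddy width of 110.2 mm and a bar of 55 x 13.9 mm, both matching the given sizes, with the bar on the caddy's axis. I take the centre as (0.469, 0.2145), the bar angle as 76° and the final bar angle as about −8°. Now I descend.

Request:
drive_tool:
  commands:
    - {"x": 0.002,"y": 0.0065,"z": -0.03,"wx": 0,"wy": 0,"wz": 0,"claw": 0.093}
    - {"x": 0.002,"y": 0.0065,"z": -0.07,"wx": 0,"wy": 0,"wz": 0,"claw": 0.093}
    - {"x": 0.002,"y": 0.0065,"z": -0.105,"wx": 0,"wy": 0,"wz": 0,"claw": 0.07}
    - {"x": 0.002,"y": 0.0065,"z": -0.13,"wx": 0,"wy": 0,"wz": 0,"claw": 0.05}
    - {"x": 0.002,"y": 0.0065,"z": -0.142,"wx": 0,"wy": 0,"wz": 0,"claw": 0.04}

```text
clock: 1.7
tool_pos: [0.4683, 0.2137, 0.0916]
tcp_rot: [-179.9, 0.1, 75.9]
ft_force: [0.7, 0.6, 0.6]
opening: 0.0736
grip_force: 0.0
```

Request:
drive_tool:
  commands:
    - {"x": 0,"y": 0,"z": 0,"wx": 0,"wy": 0,"wz": 0,"claw": 0.04}
    - {"x": 0,"y": 0,"z": 0,"wx": 0,"wy": 0,"wz": 0,"claw": 0.03}

```text
clock: 1.9
tool_pos: [0.4697, 0.2145, 0.0946]
tcp_rot: [179.9, -0.0, 76.0]
ft_force: [-0.8, -0.2, 0.2]
opening: 0.0575
grip_force: 0.0
```

Clear so far. Now I close gently.

Request:
drive_tool:
  commands:
    - {"x": 0,"y": 0,"z": 0,"wx": 0,"wy": 0,"wz": 0,"claw": 0.02}
    - {"x": 0,"y": 0,"z": 0,"wx": 0,"wy": 0,"wz": 0,"claw": 0.015}
    - {"x": 0,"y": 0,"z": 0,"wx": 0,"wy": 0,"wz": 0,"claw": 0.01}
    - {"x": 0,"y": 0,"z": 0,"wx": 0,"wy": 0,"wz": 0,"claw": 0.005}
    - {"x": 0,"y": 0,"z": 0,"wx": 0,"wy": 0,"wz": 0,"claw": 0.005}
  squeeze: 8

```text
clock: 2.4
tool_pos: [0.469, 0.2146, 0.0938]
tcp_rot: [180.0, -0.0, 76.0]
ft_force: [-0.8, 0.8, 1.3]
opening: 0.0191
grip_force: 8.0
```

Request:
drive_tool:
  commands:
    - {"x": 0,"y": 0,"z": 0,"wx": 0,"wy": 0,"wz": 0,"claw": 0.005}
    - {"x": 0,"y": 0,"z": 0,"wx": 0,"wy": 0,"wz": 0,"claw": 0.005}
    - {"x": 0,"y": 0,"z": 0,"wx": 0,"wy": 0,"wz": 0,"claw": 0.005}
    - {"x": 0,"y": 0,"z": 0,"wx": 0,"wy": 0,"wz": 0,"claw": 0.005}
    - {"x": 0,"y": 0,"z": 0,"wx": 0,"wy": 0,"wz": 0,"claw": 0.005}
  squeeze: 8

```text
clock: 2.9
tool_pos: [0.469, 0.2146, 0.0937]
tcp_rot: [-180.0, -0.0, 76.0]
ft_force: [-1.6, 0.6, 3.2]
opening: 0.0191
grip_force: 8.0
```

The opening is 19.1 mm, where the bar is 14 mm thick, so I take a look before turning.

Run:
```python
from h import *
o=bot.get_obs(); print(o['clock'],o['tool_pos'],o['tcp_rot'],o['opening'],o['ft_force'],o['moment'])
p,d,w=world("wrist"); p2,d2,w2=world("side")
a=cv2.resize(p,(600,450))[...,::-1]; b=cv2.resize(p2[140:240,220:350],(600,462),interpolation=cv2.INTER_CUBIC)[...,::-1]
cv2.imwrite("pics/g.png",cv2.resize(np.hstack([a,b[:450]]),(800,300)))
cv2.imwrite("pics/g2.png",cv2.resize(p[180:420,180:480],(800,600))[...,::-1])
```

```text
2.9 [0.46898807 0.21456879 0.09369742] [-1.79998852e+02 -3.38939251e-03  7.60002693e+01] 0.019126751939281355 [-1.60736573  0.57453076  3.21299601] [ 0.07100049  0.32351066 -0.02781284]
```

View pics/g.png

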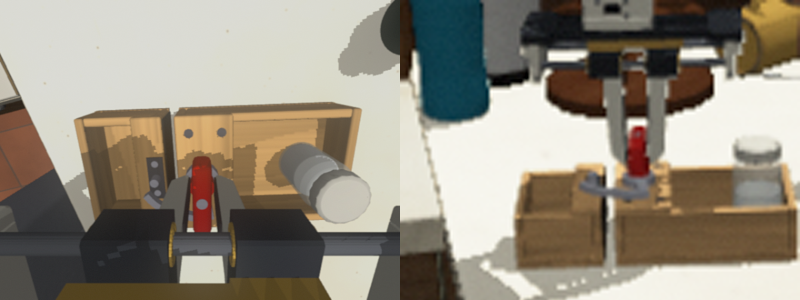

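View pics/g2.png

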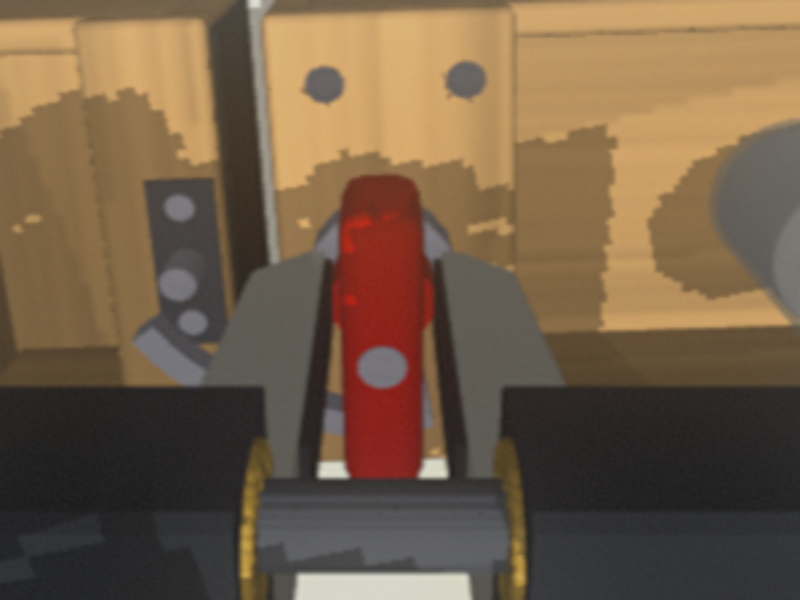

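The side and wrist views show the fingertips pinching the wider red hub under the bar, in the crop at (330,300) and (435,300). The bar itself is centred between the fingers. I'll open a little, rise 7 mm and close again.

Request:
drive_tool:
  commands:
    - {"x": 0,"y": 0,"z": 0,"wx": 0,"wy": 0,"wz": 0,"claw": 0.035}
    - {"x": 0,"y": 0,"z": 0,"wx": 0,"wy": 0,"wz": 0,"claw": 0.035}
    - {"x": 0,"y": 0,"z": 0.007,"wx": 0,"wy": 0,"wz": 0,"claw": 0.035}
    - {"x": 0,"y": 0,"z": 0.007,"wx": 0,"wy": 0,"wz": 0,"claw": 0.035}
    - {"x": 0,"y": 0,"z": 0.007,"wx": 0,"wy": 0,"wz": 0,"claw": 0.02}

```text
clock: 3.5
tool_pos: [0.4692, 0.2146, 0.1009]
tcp_rot: [180.0, -0.0, 76.0]
ft_force: [0.1, -0.6, 0.2]
opening: 0.0303
grip_force: 0.0
```

Request:
drive_tool:
  commands:
    - {"x": 0,"y": 0,"z": 0,"wx": 0,"wy": 0,"wz": 0,"claw": 0.01}
    - {"x": 0,"y": 0,"z": 0,"wx": 0,"wy": 0,"wz": 0,"claw": 0.005}
    - {"x": 0,"y": 0,"z": 0,"wx": 0,"wy": 0,"wz": 0,"claw": 0.005}
    - {"x": 0,"y": 0,"z": 0,"wx": 0,"wy": 0,"wz": 0,"claw": 0.005}
    - {"x": 0,"y": 0,"z": 0,"wx": 0,"wy": 0,"wz": 0,"claw": 0.005}
  squeeze: 25

```text
clock: 4.0
tool_pos: [0.4689, 0.2145, 0.1005]
tcp_rot: [-180.0, 0.0, 76.0]
ft_force: [-1.2, -0.0, -0.9]
opening: 0.0139
grip_force: 25.0
```

The opening is now 13.9 mm, so the grip is on the bar. I turn clockwise (negative wz) about 84° in all, watching the force as I go.

Request:
drive_tool:
  commands:
    - {"x": 0,"y": 0,"z": 0,"wx": 0,"wy": 0,"wz": -4,"claw": 0.005}
    - {"x": 0,"y": 0,"z": 0,"wx": 0,"wy": 0,"wz": -8,"claw": 0.005}
    - {"x": 0,"y": 0,"z": 0,"wx": 0,"wy": 0,"wz": -12,"claw": 0.005}
    - {"x": 0,"y": 0,"z": 0,"wx": 0,"wy": 0,"wz": -16,"claw": 0.005}
    - {"x": 0,"y": 0,"z": 0,"wx": 0,"wy": 0,"wz": -20,"claw": 0.005}

```text
clock: 4.5
tool_pos: [0.4692, 0.2144, 0.1005]
tcp_rot: [180.0, -0.0, 55.8]
ft_force: [2.3, -1.0, -2.0]
opening: 0.0137
grip_force: 25.0
```

```bash
python3 -c "
from h import *
o=bot.get_obs();print(o['ft_force'],o['moment'],o['qpos'],o['opening'])"
```

```text
[ 2.2666672  -0.96309957 -1.96301274] [-0.24569972 -0.28083628  0.06739916] [ 1.93954892e+01  2.73271511e+01  1.06099604e+02 -2.86736624e-02
  4.65530160e+01  5.35667232e+01] 0.013748982306542186
```

Low forces, and the handle is turning with the gripper.

Request:
drive_tool:
  commands:
    - {"x": 0,"y": 0,"z": 0,"wx": 0,"wy": 0,"wz": -5,"claw": 0.005}
    - {"x": 0,"y": 0,"z": 0,"wx": 0,"wy": 0,"wz": -10,"claw": 0.005}
    - {"x": 0,"y": 0,"z": 0,"wx": 0,"wy": 0,"wz": -15,"claw": 0.005}
    - {"x": 0,"y": 0,"z": 0,"wx": 0,"wy": 0,"wz": -20,"claw": 0.005}
    - {"x": 0,"y": 0,"z": 0,"wx": 0,"wy": 0,"wz": -25,"claw": 0.005}

```text
clock: 5.0
tool_pos: [0.4695, 0.2141, 0.1006]
tcp_rot: [179.9, -0.0, 30.8]
ft_force: [3.4, -4.6, -2.9]
opening: 0.0136
grip_force: 25.0
```

Request:
drive_tool:
  commands:
    - {"x": 0,"y": 0,"z": 0,"wx": 0,"wy": 0,"wz": -5,"claw": 0.005}
    - {"x": 0,"y": 0,"z": 0,"wx": 0,"wy": 0,"wz": -10,"claw": 0.005}
    - {"x": 0,"y": 0,"z": 0,"wx": 0,"wy": 0,"wz": -15,"claw": 0.005}
    - {"x": 0,"y": 0,"z": 0,"wx": 0,"wy": 0,"wz": -20,"claw": 0.005}
    - {"x": 0,"y": 0,"z": 0,"wx": 0,"wy": 0,"wz": -25,"claw": 0.005}

```text
clock: 5.5
tool_pos: [0.4696, 0.2137, 0.1006]
tcp_rot: [179.9, -0.0, 5.8]
ft_force: [3.7, -7.2, -2.5]
opening: 0.0143
grip_force: 25.0
```

```bash
python3 -c "
from h import *
o=bot.get_obs();print(o['ft_force'],o['moment'],o['qpos'],o['opening'])"
```

```text
[ 3.6990422  -7.23337305 -2.54063413] [-1.23594527 -0.68843964  0.14375123] [ 19.3474812   27.32916997 106.09502412  -0.12589761  46.5469414
 103.6019076 ] 0.014274248632985405
```

Request:
drive_tool:
  commands:
    - {"x": 0,"y": -0.001,"z": 0,"wx": 0,"wy": 0,"wz": -3,"claw": 0.005}
    - {"x": 0,"y": -0.001,"z": 0,"wx": 0,"wy": 0,"wz": -6,"claw": 0.005}
    - {"x": 0,"y": -0.001,"z": 0,"wx": 0,"wy": 0,"wz": -9,"claw": 0.005}
    - {"x": 0,"y": -0.001,"z": 0,"wx": 0,"wy": 0,"wz": -12,"claw": 0.005}
    - {"x": 0,"y": -0.001,"z": 0,"wx": 0,"wy": 0,"wz": -14,"claw": 0.005}

```text
clock: 6.0
tool_pos: [0.4696, 0.2133, 0.1006]
tcp_rot: [180.0, -0.1, -8.1]
ft_force: [3.9, -1.6, -3.8]
opening: 0.0139
grip_force: 25.0
```

```bash
python3 -c "
from h import *
o=bot.get_obs();print(o['ft_force'],o['moment'],o['tcp_rot'],o['opening'])"
```

```text
[ 3.89220095 -1.62691438 -3.81055897] [-0.31365562 -0.59314144  0.11984646] [ 1.79995640e+02 -7.43500815e-02 -8.09854007e+00] 0.01392784177925285
```

The handle has turned through about 84°, close to the stop. I let go and rise.

Request:
drive_tool:
  commands:
    - {"x": 0,"y": 0,"z": 0,"wx": 0,"wy": 0,"wz": 0,"claw": 0.05}
    - {"x": 0,"y": 0,"z": 0,"wx": 0,"wy": 0,"wz": 0,"claw": 0.05}
    - {"x": 0,"y": 0,"z": 0,"wx": 0,"wy": 0,"wz": 0,"claw": 0.05}
    - {"x": 0,"y": 0,"z": 0.02,"wx": 0,"wy": 0,"wz": 0,"claw": 0.05}
    - {"x": 0,"y": 0,"z": 0.05,"wx": 0,"wy": 0,"wz": 0,"claw": 0.05}

```text
clock: 6.5
tool_pos: [0.468, 0.2132, 0.15]
tcp_rot: [179.9, 0.2, -8.0]
ft_force: [0.3, 0.2, 0.4]
opening: 0.0482
grip_force: 0.0
```

Request:
drive_tool:
  commands:
    - {"x": 0,"y": 0,"z": 0.04,"wx": 0,"wy": 0,"wz": 0,"claw": 0.05}
    - {"x": 0,"y": 0,"z": 0.08,"wx": 0,"wy": 0,"wz": 0,"claw": 0.05}
    - {"x": 0,"y": 0,"z": 0.1,"wx": 0,"wy": 0,"wz": 0,"claw": 0.05}
    - {"x": 0,"y": 0,"z": 0.1,"wx": 0,"wy": 0,"wz": 0,"claw": 0.05}
    - {"x": 0,"y": 0,"z": 0.1,"wx": 0,"wy": 0,"wz": 0,"claw": 0.05}

```text
clock: 7.0
tool_pos: [0.4687, 0.2135, 0.2501]
tcp_rot: [180.0, 0.0, -8.0]
ft_force: [0.0, -0.4, -1.0]
opening: 0.0499
grip_force: 0.0
```

Run:
```python
from h import *
o=bot.get_obs(); print(o['clock'],o['tool_pos'],o['ft_force'],o['opening'])
for n in ("wrist","side"):
    p,d,w=world(n); R=np.hypot(w[...,0]-.469,w[...,1]-.2145)
    if n=="side": q=p
    else: cv2.imwrite("pics/e.png",p[...,::-1])
    m=(R<.045)&(w[...,2]>.094)&(w[...,2]<.108)&(d>0); P=w[m]
    if len(P)>5: print(n,len(P),cv2.minAreaRect(P[:,:2].astype(np.float32)*1000))
a=cv2.imread("pics/e.png"); b=cv2.resize(q[140:260,220:380],(640,480),interpolation=cv2.INTER_CUBIC)[...,::-1]
cv2.imwrite("pics/e2.png",cv2.resize(np.hstack([a,b]),(800,300)))
```

```text
7.0 [0.46867597 0.21347224 0.25006929] [ 0.03737088 -0.37935518 -0.99606013] 0.0499480829056302
wrist 993 ((468.83673095703125, 215.00015258789062), (13.156925201416016, 55.62340545654297), 82.21292877197266)
side 75 ((469.38421630859375, 209.0948028564453), (18.458160400390625, 53.419700622558594), 84.49044799804688)
```

View pics/e2.png

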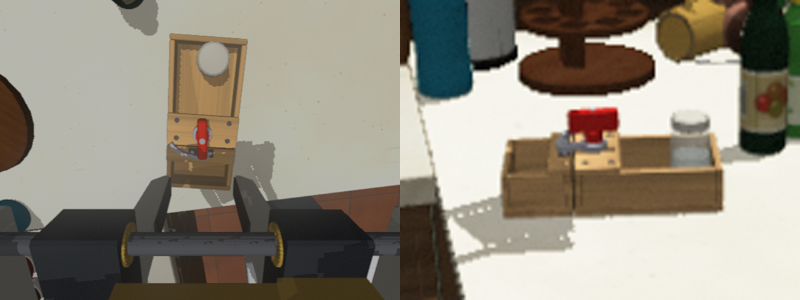

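Both views show the bar along the caddy, in the wrist view at (202,137). It now lies at −7.8°, about 1.5 rad. The side view shows the gap at (573,185) closed, the gripper is clear, and the dark caddy was never approached. I hand in the job.

```bash
python3 -c "
from bench import bot
print(bot.finish_job())"
```

```text
the job is handed in; nothing more can be done
None
```

The red handle is turned clockwise to its stop (about 1.5 rad by the wrist camera) and the end tray looks drawn tight; the gripper has let go, the dark caddy was not touched, and the job was handed in at about 7 s with no verdict returned.

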